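# Find the centrifuge's lid release by feel

### The arm

A 6-joint arm with a two-finger parallel gripper is mounted at the origin on a cart in front of the work surface, level with it; the furniture and walls round the work are solid. World frame = base frame: x ahead of the robot, y to its left, z up, the work surface at z = 0. Lengths are in mm, angles in rad, forces in N, time in s.
With the tool pointing down it reaches from about 275 to 750 mm from the base axis. Payload 10.2 kg.
Tool frame: the origin (TCP) lies between the finger pads; the fingertips stand 17 mm ahead of it and the grasp point (between the pads) lies 2 mm behind it (tips_ahead is the distance from the TCP to the fingertips, in mm); z points along the fingers, y is the line along which they close (so a half turn about z gives the same grasp; the last joint's range is limited). The gripper opens to 85 mm and grips with 20 to 120 N. Pads are 22 mm wide; open, the fingers measure 114 mm over their backs; the gripper's body (76 mm by 85 mm) begins 54 mm behind the grasp point. The pads swing forward as they close: fully open they stand 13 mm farther back than shut.
Start: joints at [-1.356, 0.313, 1.498, -0, 1.331, -0.223], TCP at [222.561, -475.497, 248.294] pointing down, gripper open.
Joint ranges: [-2.94, 2.94], [-0.97, 2.17], [0.19, 2.56], [-1.23, 4.37], [0.02, 3.11], [-2.88, 2.88]. Speed limits (rad/s): [2.39, 2.39, 3.01, 3.14, 3.14, 3.14].

### API

Orientations are given as a unit quaternion [w, x, y, z].
In Python, from rig import sense, capture, finish_job, boxes_of, tips_ahead gives the robot as it stands.
- The arm moves only by the tool drive_tool, never from a script. Its argument "commands" is text: rows parted by semicolons, each of 7 numbers parted by spaces: the shift along the world's x, y, z in units of 0.1 m (1.0 is 0.1 m), then the turn, a rotation vector about the world's x, y, z in units of pi/4 rad (1.0 is pi/4 rad), then the opening in per cent of the stroke, from 0 (shut) to 100 (fully open). A call has 1 to 20 rows; each row shifts and turns the commanded pose from where the row before left it; what a row does not reach is not made up. A row lasts 1/12 s, in which the tool goes at most 41.7 mm and 7.16 degrees, less where a joint would pass 70% of its speed; a pose out of reach is approached as far as the arm can. A call with a number of a shift or a turn outside -1 to 1 is refused whole. A call with a gripper value outside its range is refused whole. The fingers move at their own pace and stop on an object; "force" is the grip in N (left out, the last holds). Time passes only in rows, so rows that do not move let the fingers close. It gives the time, the measured TCP pose, the force, the opening and the grip force at its end, in the units of the state.
- sense(): the state, without advancing time (a new reading comes with each control period).
- capture(name): name is "side" or "top" or "wrist"; returns a dict with "pixels" (420x560x3 uint8, blue, green, red), "fov_y" (degrees; the focal length in pixels is half the picture's height over the tangent of half this angle, whatever the lens; pixels are square), "cx", "cy" (the principal point, pixels), "position" and "attitude" of the camera in the world; the wrist camera has in their place "tool_from_camera" (4x4, takes a point from camera to tool coordinates, whose origin is the TCP and whose axes are the flange's). Camera axes: x right, y down, z forward; pixel columns grow to the right and rows downward; lengths in mm; the calibration is good to about 2 mm. A picture is of the moment at which its call begins: read the wrist's pose just before it. There is no depth.
- finish_job(): hands the job in; it is judged then, once.
Trained networks look in a picture, given as the dict that the camera call returned (one of the last four; its "shot" number tells which), for a name from the list of things; names that differ only in an ending like _2 or _b are one class to them, and where a whole thing is asked for, a point or a joint stands for the part that bears it (a point fixed in the world has none). Each returns a list of dicts, best first, with "confidence" (0 to 1); they miss things now and then, are a little off and sometimes report something else, mostly with a low value. They report only what shows in the picture. A call takes as long as a camera call. They do not tell look-alikes from the thing itself.
- boxes_of(picture, name): "position" ([column, row] in pixels, amid what is visible of it).
The state is a dict: "time_s": time; "joints": joint angles; "dq": joint speeds; "tau": joint torques, N m; "eef_pos": TCP position; "ee_rot": TCP orientation; "force": force on the tool from outside, world axes, zero at the start; "wrist_torque": the same for the moment, N m; "grip_width": opening from 0.0 (shut) to 1.0 (fully open); "grip_force": force on a finger pad.
Only numpy, scipy, OpenCV 4.12 (cv2) and the standard library are available. Lean on these libraries where they do the work, as an engineer would, in place of code of your own. Each camera call takes 0.05 s, during which the arm holds its last target. There are 200 camera calls.

### The job

The lid of the small bench centrifuge is latched shut and its release sits in a notch cut into the grey rim round the lid, at a different place each time. Touch the rim with a fingertip beside the small steel pip on the left, run the fingertip along the front of the rim from there until you come to the notch, and press down inside it so that the lid springs ajar. Then take the hand away: do not grip anything, do not press hard (60 N is too much), leave the lid as it sprang up rather than lifting it, and leave the vial and glassware beside the machine where they stand.

Things in the scene. Friction and masses are not known exactly. Their poses are not given: they have to be found in the camera images.
- centrifuge: Low round fixed bench centrifuge: white housing 212 mm across, flat level grey rim on top, 95 mm above the bench, 68 to 104 mm from the axis. Origin on the axis at the bench; z up, -x front (black display), +y left. White lid inside the rim, 64 mm in radius, stands 8 mm above the rim (hinge block at the back 19 mm).
- rim_front (a point): Point on the rim's top face at the very front, 92 mm from the axis. One notch crosses the rim, same grey, open to the outside: 34 degrees of the ring, 54 mm long at this radius, 8 mm deep. Its middle is anywhere from 43 degrees left of this point to 57 degrees right of it (about the axis); its place is not given. Elsewhere the front of the rim is plain.
- start_mark (a point): Point on the rim's top face, 92 mm from the axis, 77 degrees to the left of the front, just inside a round 13 mm steel pip that stands out 8 mm from the side of the housing, 35 mm below the rim. The rim is plain here: begin by touching it within 30 mm (horizontally) of this point.
- release (a joint): Spring-loaded release paddle, grey, that fills the bottom of the notch, 8 mm below the rim's top: 0 at rest, grows as it is pressed straight down, 0.007 (m) at its stop. It starts to move at 1.4 N, unlatches the lid at 3 to 5 mm (3.5 N), takes 4.5 N at the stop, and springs back when let go.
- lid (a joint): Lid hinge, rad: 0 shut and latched. Once unlatched, a light spring lifts it to about 0.2 (front edge some 35 mm up) and holds it there. It does not open without the release.
- vial: Loose white vial with a black cap, 36 mm across, 78 mm tall, to the right of the centrifuge; origin at the centre of its underside.
- beaker: Loose glass beaker, 51 mm across, 60 mm tall, to the left of the centrifuge; origin at the centre of its underside.
- weighing_bottle: Loose glass weighing bottle with lid, 36 mm across, 44 mm tall, in front of the centrifuge; origin at the centre of its underside.
Mind the look-alikes: they are no part of the job. Of the things that look like the centrifuge, the smaller one is meant.

How it is judged:
By the outcome, as a careful person would: the job done as asked, in the order asked, and still so for the second after the job is handed in, with the robot touching nothing.
It also fails if it takes over 64 s, if anything falls off the work surface, if the arm or the gripper's body presses on something with over 40 N, if the wrist force passes 120 N, or if a joint passes its speed limit or range.

## Working session

There is one attempt and no reset: what is moved stays moved. The work goes in short steps, Python scripts to look and compute and a tool call to move; the robot and the scene stay as the last step left them, time stands still between calls to the robot, and variables do not carry over. Pictures are saved under pics/ and viewed, at most 10 in all, crops included, and the job is handed in when it is done.

Besides the shell and the picture viewer there is one more tool, called as a command line: name --argument value ..., lists and objects as JSON in quotes. drive_tool: Moves the arm, as the interface text tells. Shifts and turns lie within -1 to 1; 1 stands for 0.1 m of shift or pi/4 rad of turn. Its arguments: {"type":"object","properties":{"commands":{"type":"string"},"force":{"type":"number"}},"required":["commands"]}

```bash
mkdir -p pics; cat > h.py <<'E'
import numpy as np, cv2
from scipy.spatial.transform import Rotation as R
from rig import *
def cam(p):
    f=p["pixels"].shape[0]/2/np.tan(np.radians(p["fov_y"])/2)
    a=np.array(p["attitude"],float)
    M=a if a.shape==(3,3) else R.from_quat(a[[1,2,3,0]]).as_matrix()
    return f,M,np.array(p["position"],float)
def onplane(p,uv,z):
    f,M,c=cam(p); d=M@np.array([(uv[0]-p["cx"])/f,(uv[1]-p["cy"])/f,1]); return c+d*(z-c[2])/d[2]
def proj(p,X):
    f,M,c=cam(p); q=(np.atleast_2d(X)-c)@M; return q[:,:2]/q[:,2:]*f+[p["cx"],p["cy"]]
E
python3 - <<'E'
from h import *
print(sense())
for n in("side","top"):
    p=capture(n); cv2.imwrite(f"pics/{n}.png",p["pixels"]); print(n,p["fov_y"],p["cx"],p["cy"],p["position"],p["attitude"],p["shot"])
    for o in("centrifuge","vial","beaker","weighing_bottle","start_mark","release"):
        try: print(o,[(b["position"],round(b["confidence"],2)) for b in boxes_of(p,o)])
        except Exception as e: print(o,e)
E
```

```text
{'time_s': 0.0, 'joints': array([-1.35639516e+00,  3.13473454e-01,  1.49844823e+00, -9.99199491e-06,
        1.33104740e+00, -2.23393947e-01]), 'dq': array([-0.00082753, -0.00079603,  0.00059064, -0.00051811, -0.00029825,
        0.00124122]), 'tau': array([-1.98078909e-03, -4.12275267e+01, -2.59742135e+01, -3.27218886e-04,
        4.15966962e-03,  3.49137338e-05]), 'eef_pos': array([ 222.50552838, -475.24081942,  247.71887905]), 'ee_rot': array([-6.88232704e-04,  9.76136953e-01,  2.17154729e-01, -1.75774733e-06]), 'force': array([-0.2764294 , -0.5308425 ,  0.52657256]), 'wrist_torque': array([0.03452402, 0.04034511, 0.00789295]), 'grip_force': 0.0, 'grip_width': 1.0025047353698768}
side 56.50724391882041 272.9045552099605 212.1394334824172 [176.00243306 564.43610482 734.6432677 ] [ 0.11868449 -0.35459062  0.872468   -0.31460939] 1
centrifuge [([177.7, 296.0], 0.9), ([303.7, 165.7], 0.76)]
vial [([353.7, 150.8], 0.82)]
beaker [([255.4, 214.8], 0.71), ([337.7, 149.4], 0.32)]
weighing_bottle [([372.9, 196.6], 0.58)]
start_mark [([300.0, 168.5], 0.82), ([174.7, 298.2], 0.78)]
release [([338.9, 152.9], 0.53), ([301.1, 169.0], 0.32)]
top 56.16116173403636 284.317254427756 207.07689918474972 [480.31366457 148.81991558 928.81642216] [-0.0172261   0.7132624  -0.70022542  0.02538453] 2
centrifuge [([345.1, 176.7], 0.97), ([147.3, 201.0], 0.64)]
vial [([410.6, 197.4], 0.63)]
beaker [([266.4, 183.5], 0.6)]
weighing_bottle [([375.7, 250.8], 0.66)]
start_mark [([345.0, 172.3], 0.93)]
release [([379.6, 198.3], 0.66)]
```

View pics/top.png

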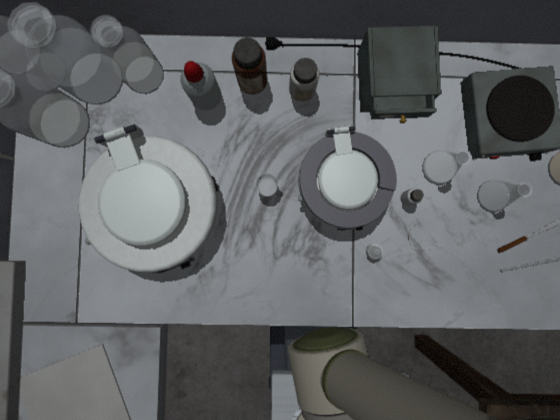

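View pics/side.png

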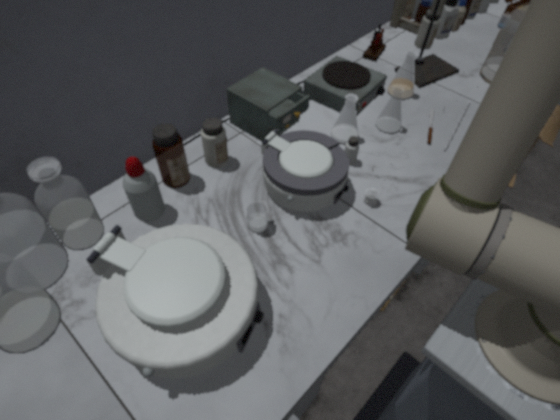

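Top view: the candidates are the large all-white centrifuge at (148,203) and the smaller grey-rimmed one at (347,180). Grey rim and smaller size point to the one at (347,180), which has its hinge at (342,138) and its display at about (360,228). I'll measure it and check it in a close crop.

```bash
cat > fit.py <<'E'
from h import *
p=capture("top"); im=p["pixels"]
hsv=cv2.cvtColor(im,cv2.COLOR_BGR2HSV); g=cv2.cvtColor(im,cv2.COLOR_BGR2GRAY)
# rim mask: fit outer contour of dark ring
m=np.zeros_like(g); m[(g>45)&(g<105)]=255
roi=np.zeros_like(g); cv2.circle(roi,(348,180),56,255,-1); m&=roi
m=cv2.morphologyEx(m,cv2.MORPH_OPEN,np.ones((5,5)))
n,l,s,c=cv2.connectedComponentsWithStats(m); k=1+s[1:,4].argmax(); print(s[k],c[k])
cs,_=cv2.findContours((l==k).astype(np.uint8),cv2.RETR_EXTERNAL,cv2.CHAIN_APPROX_NONE)
q=max(cs,key=cv2.contourArea); e=cv2.fitEllipseAMS(q); print("ellipse",e)
C=onplane(p,e[0],95); print("C",C,"radius", [np.linalg.norm((onplane(p,(e[0][0]+d,e[0][1]+f),95)-C)[:2]) for d,f in((e[1][0]/2,0),(0,e[1][1]/2))])
H=onplane(p,(343,141),112); D=onplane(p,(360,228),50); print("hinge",H,"disp",D, np.degrees(np.arctan2(*(H-C)[1::-1])),np.degrees(np.arctan2(*(C-D)[1::-1])))
for o,z in(("vial",78),("beaker",60),("weighing_bottle",44),("release",87)):
    b=boxes_of(p,o)
    if b: print(o,onplane(p,b[0]["position"],z/2 if o!="release" else z))
a=im[125:240,285:430]; a=cv2.convertScaleAbs(cv2.resize(a,None,fx=5,fy=5,interpolation=cv2.INTER_CUBIC),alpha=1.7,beta=10); cv2.imwrite("pics/crop_top.png",a)
E
python3 fit.py
```

```text
[ 298  133   99  103 4731] [345.02113718 188.22807018]
ellipse ((345.98883056640625, 183.62342834472656), (90.89054107666016, 96.6009521484375), 17.358217239379883)
C [583.32679621   8.96026736  95.        ] radius [np.float64(97.31165545812627), np.float64(102.8759920817591)]
hinge [671.27761511  18.89137854 112.        ] disp [489.78081246 -30.81978755  50.        ] 6.4423591442032615 23.037429081039132
vial [ 561.01165366 -154.03749858   39.        ]
beaker [579.51452656 181.99638071  30.        ]
weighing_bottle [434.88748681 -69.15767729  22.        ]
release [558.81036701 -69.41485976  87.        ]
```

View pics/crop_top.png

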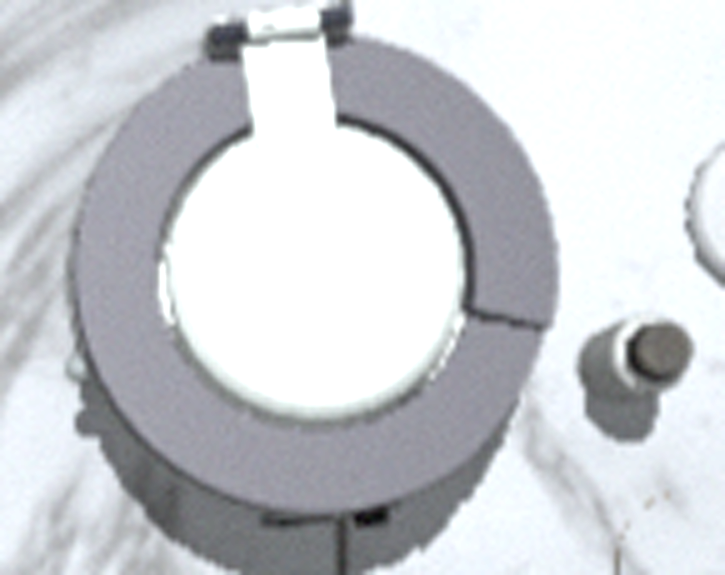

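Close crop: this is the grey-rimmed machine. The ring spans columns 300.4–396.6 and its bottom is at row 227.6. The steel pip is at about (300,198). A notch edge runs along (378.6,187)–(395,190), and the vial stands to its right. The hinge arm runs from (343,150) to (342,128).

```bash
cat > fit2.py <<'E'
from h import *
from scipy.optimize import least_squares
p=capture("top"); g=cv2.cvtColor(p["pixels"],cv2.COLOR_BGR2GRAY).astype(np.float32); g=cv2.GaussianBlur(g,(0,0),0.8)
# radial profile in world plane z=95 : find boundary dark->light near r 95..115
C=np.array([590.,3.])
for it in range(6):
    P=[]
    for a in np.radians(np.arange(-180,180,3)):
        r=np.arange(90,116,.5); X=np.c_[C[0]+r*np.cos(a),C[1]+r*np.sin(a),0*r+95]; uv=proj(p,X).astype(np.float32)
        v=cv2.remap(g,uv[:,0].copy(),uv[:,1].copy(),cv2.INTER_LINEAR).ravel(); d=np.gradient(v); i=d.argmax()
        if d[i]>2.5: P.append(X[i,:2])
    P=np.array(P)
    s=least_squares(lambda q:np.hypot(*(P-q[:2]).T)-q[2],[*C,104],loss="soft_l1"); C=s.x[:2]
print("C",s.x,len(P))
def ang(uv,z): d=onplane(p,uv,z)[:2]-C; return np.degrees(np.arctan2(d[1],d[0])),np.hypot(*d)
print("pip",ang((300,198),60)); print("hinge",ang((343,141),114),ang((341.8,130),114))
print("display",ang((355,229),60),"edge",ang((379,187),95),ang((394.5,190),95))
f,M,c=cam(p)
# profile of rim brightness at r=80 & 98
for r in(80,86,92,98):
    a=np.radians(np.arange(-180,180,6)); uv=proj(p,np.c_[C[0]+r*np.cos(a),C[1]+r*np.sin(a),0*a+95]).astype(np.float32)
    print(r,cv2.remap(g,uv[:,0].copy(),uv[:,1].copy(),cv2.INTER_LINEAR).ravel().astype(int))
p=capture("side"); im=p["pixels"]; print("side C",proj(p,[[*C,95]]))
a=im[120:220,250:390]; a=cv2.convertScaleAbs(cv2.resize(a,None,fx=5.5,fy=5.5,interpolation=cv2.INTER_CUBIC),alpha=1.8,beta=10); cv2.imwrite("pics/crop_side.png",a)
E
python3 fit2.py
```

```text
C [590.99345773   6.89238605 106.62623761] 90
pip (np.float64(110.87050407405542), np.float64(104.87578443493675))
hinge (np.float64(8.772564538004048), np.float64(80.76136116502822)) (np.float64(8.303520769364392), np.float64(104.26350783996251))
display (np.float64(-166.65110386038168), np.float64(106.6076604962149)) edge (np.float64(-101.16123150922523), np.float64(69.92650846397657)) (np.float64(-100.74900847859392), np.float64(103.63355281533893))
80 [ 86  86  85  85  85  85  85  83  84  83  83  83  83  58  83  84  84  83
  84  84  84  83  85  84  85  85  85  86  87 114 169 169 171 163  89  89
  90  90  91  90  90  90  90  90  91  91  90  90  90  89  90  89  89  88
  87  87  88  86  87  87]
86 [ 86  86  85  84  84  85  84  84  84  84  83  83  83  60  83  83  83  83
  83  83  84  84  84  84  85  85  85  86  86  98 168 170 172 156  89  89
  90  90  91  91  91  91  92  92  91  91  91  90  90  90  90  89  89  89
  88  88  88  87  86  85]
92 [ 85  85  85  85  84  83  84  83  83  82  83  82  83  60  83  82  82  83
  82  83  83  84  84  84  84  85  85  86  86  90 168 171 172 144  90  90
  90  91  91  92  92  92  92  92  92  91  91  91  91  91  90  90  89  89
  88  88  87  87  87  86]
98 [ 79  77  78  79  80  80  81  82  81  81  83  86  86  66  81  82  82  82
  82  82  83  83  83  85  84  85  85  86  86  81 167 169 170 120  86  91
  91  91  91  92  91  93  92  92  91  89  89  87  86  83  82  80  79  78
  76  76  76  75  76  76]
side C [[305.34212771 158.61005143]]
```

View pics/crop_side.png

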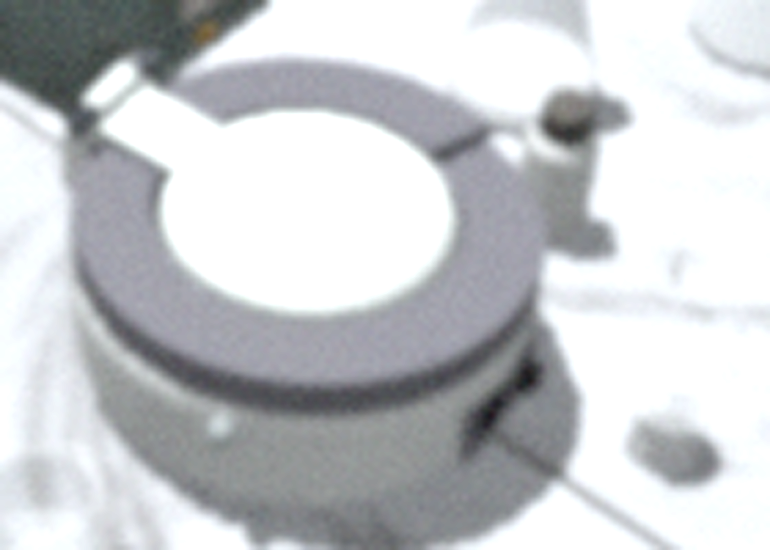

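Side crop: the pip is at (289.5,197) and the display at about (341,195). Only one radial step shows on the rim, at (334,147), and its wall is in shadow.

The pip and hinge both put the front at world angle about 188°. The visible step is then the notch's right end at 259°, so the notch middle is at about 242° (54° right), which is inside the allowed range. I'll go to the start mark at about (558,93), fingers shut and high.

drive_tool --commands "0.17 0.28 0 0 0 0 0;0.17 0.28 0 0 0 0 0;0.17 0.28 0 0 0 0 0;0.17 0.28 0 0 0 0 0;0.17 0.28 0 0 0 0 0;0.17 0.28 0 0 0 0 0;0.17 0.28 0 0 0 0 0;0.17 0.28 0 0 0 0 0;0.17 0.28 0 0 0 0 0;0.17 0.28 0 0 0 0 0;0.17 0.28 0 0 0 0 0;0.17 0.28 0 0 0 0 0;0.17 0.28 0 0 0 0 0;0.17 0.28 0 0 0 0 0;0.17 0.28 0 0 0 0 0;0.17 0.28 0 0 0 0 0;0.17 0.28 0 0 0 0 0;0.17 0.28 0 0 0 0 0;0.17 0.28 0 0 0 0 0;0.12 0.36 0 0 0 0 0" --force 20

```text
time_s: 2.72
eef_pos: [558.6, 93.3, 248.1]
ee_rot: [0.0, 0.976, 0.217, 0.0]
force: [0.6, -0.7, -0.9]
grip_width: 0.005
grip_force: 0.0
```

```bash
python3 - <<'E'
from h import *
s=sense(); print(s["time_s"],s["eef_pos"],s["ee_rot"],s["force"],s["grip_width"],s["joints"]); print(tips_ahead() if callable(tips_ahead) else tips_ahead)
p=capture("wrist"); T=np.array(p["tool_from_camera"]); print(T)
cv2.imwrite("pics/w1.png",p["pixels"])
# project front arc & pip predictions onto wrist picture
q=np.array(s["ee_rot"]); M=R.from_quat(q[[1,2,3,0]]).as_matrix(); W=np.eye(4);W[:3,:3]=M;W[:3,3]=s["eef_pos"]; W=W@T
f=210/np.tan(np.radians(p["fov_y"])/2)
def pr(X):
    c=np.linalg.inv(W)@np.r_[X,1]; return c[:2]/c[2]*f+[p["cx"],p["cy"]],c[2]
C=np.array([591,6.9])
for a,r,z in((111.3,110,60),(111.3,92,95),(111.3,104,95),(111.3,68,95),(150,104,95),(150,68,95),(188.3,104,95),(188.3,68,95)):
    t=np.radians(a);print(a,r,pr([C[0]+r*np.cos(t),C[1]+r*np.sin(t),z]))
E
```

```text
2.7167 [558.5868111   93.31427815 248.12417478] [2.20668202e-04 9.76249622e-01 2.16648610e-01 7.73875263e-05] [ 0.6076049  -0.74363358 -0.8628412 ] 0.004914803690338368 [-4.11376804e-02  4.04524622e-01  1.36930695e+00 -3.94974271e-04
  1.36749825e+00  1.09297786e+00]
17.0
[[-3.86556018e-05 -9.61191905e-01 -2.75880628e-01  6.88746235e+01]
 [ 9.99999999e-01 -3.38967460e-05 -2.20179429e-05 -2.44396026e-01]
 [ 1.18120129e-05 -2.75880628e-01  9.61191905e-01 -1.25611137e+02]
 [ 0.00000000e+00  0.00000000e+00  0.00000000e+00  1.00000000e+00]]
111.3 110 (array([263.20108611, 191.99797655]), np.float64(320.56675714031485))
111.3 92 (array([282.24958791, 202.21842175]), np.float64(287.2546474233585))
111.3 104 (array([268.1151728 , 201.32765964]), np.float64(287.0345544954855))
111.3 68 (array([310.45353928, 203.99585725]), np.float64(287.6948332791046))
150 104 (array([289.53570211, 272.83963234]), np.float64(305.3494378749971))
150 68 (array([323.03282911, 251.53323844]), np.float64(299.66994933493913))
188.3 104 (array([348.47210624, 311.91199369]), np.float64(316.4019278240675))
188.3 68 (array([361.97293414, 278.37352645]), np.float64(306.89657737856214))
```

View pics/w1.png

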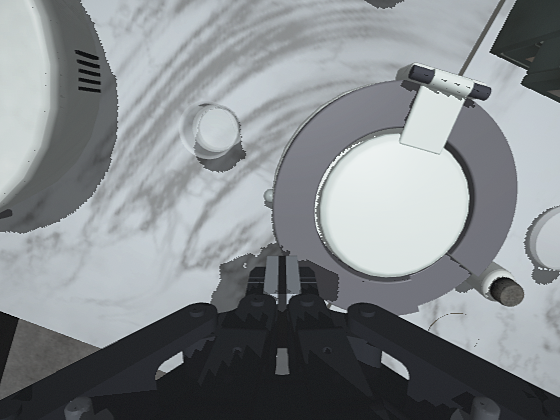

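Wrist view: the pip at (269,196) was predicted at (263,192), so the axis is about 4 mm further right and I'll use C≈(592,5). The same notch edge shows at about (460,258). Now down to just above the rim.

drive_tool --commands "0 -0.02 -0.32 0 0 0 0;0 0 -0.32 0 0 0 0;0 0 -0.32 0 0 0 0;0 0 -0.29 0 0 0 0;0 0 0 0 0 0 0;0 0 0 0 0 0 0;0 0 0 0 0 0 0"

```text
time_s: 3.35
eef_pos: [558.5, 90.4, 125.3]
ee_rot: [0.0, 0.976, 0.217, 0.001]
force: [0.8, -0.2, 0.8]
grip_width: 0.0
grip_force: 0.0
```

drive_tool --commands "0 0 -0.02 0 0 0 0;0 0 -0.02 0 0 0 0;0 0 -0.02 0 0 0 0;0 0 -0.02 0 0 0 0;0 0 0 0 0 0 0;0 0 0 0 0 0 0"

```text
time_s: 3.85
eef_pos: [557.6, 90.5, 115.3]
ee_rot: [-0.0, 0.976, 0.217, -0.0]
force: [1.1, -0.2, -0.4]
grip_width: -0.002
grip_force: 0.0
```

drive_tool --commands "0 0 -0.01 0 0 0 0;0 0 -0.01 0 0 0 0;0 0 0 0 0 0 0;0 0 0 0 0 0 0"

```text
time_s: 4.18
eef_pos: [557.5, 90.5, 113.2]
ee_rot: [-0.0, 0.976, 0.217, -0.0]
force: [0.4, 0.4, -0.8]
grip_width: 0.0
grip_force: 0.0
```

drive_tool --commands "0 0 -0.01 0 0 0 0;0 0 0 0 0 0 0;0 0 0 0 0 0 0"

```text
time_s: 4.43
eef_pos: [557.5, 90.5, 112.2]
ee_rot: [-0.0, 0.976, 0.217, -0.0]
force: [0.0, -0.3, 0.4]
grip_width: 0.0
grip_force: 0.0
```

drive_tool --commands "0 0 -0.005 0 0 0 0;0 0 0 0 0 0 0;0 0 0 0 0 0 0"

```text
time_s: 4.68
eef_pos: [557.6, 90.5, 112.1]
ee_rot: [0.0, 0.976, 0.217, 0.0]
force: [-0.3, -0.2, 3.6]
grip_width: 0.003
grip_force: 1.9
```

drive_tool --commands "0 0 -0.005 0 0 0 0;0 0 0 0 0 0 0;0 0 0 0 0 0 0"

```text
time_s: 4.93
eef_pos: [557.6, 90.5, 112.1]
ee_rot: [0.0, 0.976, 0.217, 0.0]
force: [-3.7, -0.6, 9.1]
grip_width: 0.002
grip_force: 4.2
```

```bash
python3 - <<'E'
import numpy as np
a=np.radians(np.arange(112,252.1,4)); X=np.c_[592+92*np.cos(a),5+92*np.sin(a)]
acc=np.array([557.6,90.5])
for t,x in zip(np.degrees(a)[1:],X[1:]):
    d=np.round((x-acc)/100,2); acc=acc+d*100; print(round(t),*d,acc.round(0))
E
```

```text
116 -0.06 -0.03 [552.  88.]
120 -0.06 -0.03 [546.  84.]
124 -0.05 -0.03 [541.  82.]
128 -0.05 -0.04 [536.  78.]
132 -0.05 -0.04 [531.  74.]
136 -0.05 -0.05 [526.  68.]
140 -0.04 -0.04 [522.  64.]
144 -0.04 -0.05 [518.  60.]
148 -0.04 -0.06 [514.  54.]
152 -0.03 -0.05 [511.  48.]
156 -0.03 -0.06 [508.  42.]
160 -0.02 -0.06 [506.  36.]
164 -0.02 -0.06 [504.  30.]
168 -0.02 -0.06 [502.  24.]
172 -0.01 -0.07 [501.  18.]
176 -0.0 -0.06 [501.  12.]
180 -0.01 -0.06 [500.   6.]
184 0.01 -0.07 [501.  -2.]
188 0.0 -0.06 [501.  -8.]
192 0.01 -0.07 [502. -15.]
196 0.02 -0.06 [504. -20.]
200 0.02 -0.06 [506. -26.]
204 0.02 -0.06 [508. -32.]
208 0.03 -0.06 [511. -38.]
212 0.03 -0.05 [514. -44.]
216 0.04 -0.06 [518. -50.]
220 0.04 -0.05 [522. -54.]
224 0.04 -0.04 [526. -58.]
228 0.05 -0.05 [531. -64.]
232 0.05 -0.04 [536. -68.]
236 0.05 -0.04 [541. -72.]
240 0.05 -0.03 [546. -74.]
244 0.06 -0.03 [552. -78.]
248 0.06 -0.03 [558. -80.]
252 0.06 -0.02 [564. -82.]
```

drive_tool --commands "-0.06 -0.03 0 0 0 0 0;-0.06 -0.03 0 0 0 0 0;-0.05 -0.03 0 0 0 0 0;-0.05 -0.04 0 0 0 0 0;-0.05 -0.04 0 0 0 0 0;-0.05 -0.05 0 0 0 0 0"

```text
time_s: 5.43
eef_pos: [526.1, 68.6, 112.1]
ee_rot: [0.0, 0.976, 0.217, 0.002]
force: [3.0, 2.6, 5.0]
grip_width: 0.0
grip_force: 2.9
```

drive_tool --commands "-0.04 -0.04 -0.002 0 0 0 0;-0.04 -0.05 0 0 0 0 0;-0.04 -0.06 0 0 0 0 0;-0.03 -0.05 0 0 0 0 0;-0.03 -0.06 0 0 0 0 0;-0.02 -0.06 0 0 0 0 0"

```text
time_s: 5.93
eef_pos: [506.0, 36.8, 112.0]
ee_rot: [-0.0, 0.976, 0.217, 0.002]
force: [1.6, 5.3, 8.5]
grip_width: -0.001
grip_force: 4.3
```

drive_tool --commands "-0.02 -0.06 0 0 0 0 0;-0.02 -0.06 0 0 0 0 0;-0.01 -0.07 0 0 0 0 0;0 -0.06 0 0 0 0 0;-0.01 -0.06 0 0 0 0 0"

```text
time_s: 6.35
eef_pos: [500.0, 6.0, 112.0]
ee_rot: [-0.001, 0.976, 0.217, 0.001]
force: [0.6, 8.0, 10.7]
grip_width: -0.001
grip_force: 5.0
```

drive_tool --commands "0.01 -0.07 0 0 0 0 0;0 -0.06 0 0 0 0 0;0.01 -0.07 0 0 0 0 0;0.02 -0.06 0 0 0 0 0;0.02 -0.06 0 0 0 0 0"

```text
time_s: 6.77
eef_pos: [505.3, -25.5, 112.0]
ee_rot: [-0.001, 0.976, 0.217, 0.0]
force: [-3.6, 9.8, 14.7]
grip_width: 0.0
grip_force: 7.2
```

drive_tool --commands "0.02 -0.06 0 0 0 0 0;0.03 -0.06 0 0 0 0 0;0.03 -0.05 0 0 0 0 0;0.04 -0.06 0 0 0 0 0"

```text
time_s: 7.1
eef_pos: [516.9, -48.2, 112.0]
ee_rot: [-0.001, 0.976, 0.217, -0.0]
force: [-6.1, 9.6, 15.0]
grip_width: -0.001
grip_force: 7.8
```

drive_tool --commands "0.04 -0.05 0.005 0 0 0 0;0.04 -0.04 0 0 0 0 0"

```text
time_s: 7.27
eef_pos: [524.9, -58.0, 112.0]
ee_rot: [-0.001, 0.976, 0.217, -0.001]
force: [-6.7, 6.2, 11.6]
grip_width: 0.004
grip_force: 5.8
```

drive_tool --commands "0.05 -0.05 0 0 0 0 0;0 0 0 0 0 0 0"

```text
time_s: 7.43
eef_pos: [530.7, -63.8, 111.8]
ee_rot: [-0.0, 0.976, 0.217, -0.0]
force: [0.2, 1.2, 6.6]
grip_width: 0.002
grip_force: 3.1
```

drive_tool --commands "0.05 -0.04 0 0 0 0 0;0 0 0 0 0 0 0"

```text
time_s: 7.6
eef_pos: [535.8, -68.0, 111.4]
ee_rot: [0.0, 0.976, 0.217, -0.0]
force: [-0.2, 0.1, 0.2]
grip_width: -0.001
grip_force: 0.0
```

drive_tool --commands "0.05 -0.04 0 0 0 0 0;0 0 0 0 0 0 0"

```text
time_s: 7.77
eef_pos: [541.0, -72.1, 111.4]
ee_rot: [0.0, 0.976, 0.217, 0.0]
force: [1.0, -0.4, 0.9]
grip_width: 0.002
grip_force: 0.0
```

The force vanished at about 232°, where I expected the notch. I'll move on to its middle and press.

drive_tool --commands "0.05 -0.03 0 0 0 0 0;0.02 -0.01 0 0 0 0 0;0 0 -0.03 0 0 0 0;0 0 -0.03 0 0 0 0;0 0 0 0 0 0 0;0 0 0 0 0 0 0"

```text
time_s: 8.27
eef_pos: [547.3, -75.4, 105.3]
ee_rot: [-0.0, 0.976, 0.217, -0.0]
force: [-0.2, 0.5, -0.5]
grip_width: 0.001
grip_force: 0.0
```

drive_tool --commands "0 0 -0.01 0 0 0 0;0 0 -0.01 0 0 0 0;0 0 -0.01 0 0 0 0;0 0 0 0 0 0 0;0 0 0 0 0 0 0"

```text
time_s: 8.68
eef_pos: [547.6, -75.5, 102.7]
ee_rot: [0.0, 0.976, 0.217, 0.0]
force: [-0.0, 0.4, 2.1]
grip_width: 0.006
grip_force: 1.1
```

drive_tool --commands "0 0 -0.01 0 0 0 0;0 0 -0.01 0 0 0 0;0 0 -0.01 0 0 0 0;0 0 -0.005 0 0 0 0;0 0 0 0 0 0 0;0 0 0 0 0 0 0;0 0 0 0 0 0 0;0 0 0 0 0 0 0"

```text
time_s: 9.35
eef_pos: [547.6, -75.5, 99.2]
ee_rot: [0.0, 0.976, 0.217, 0.0]
force: [-0.0, -0.4, 3.5]
grip_width: 0.002
grip_force: 1.6
```

drive_tool --commands "0 0 -0.01 0 0 0 0;0 0 -0.003 0 0 0 0;0 0 0 0 0 0 0;0 0 0 0 0 0 0;0 0 0 0 0 0 0;0 0 0 0 0 0 0;0 0 0 0 0 0 0"

```text
time_s: 9.93
eef_pos: [547.6, -75.5, 97.8]
ee_rot: [0.0, 0.976, 0.217, 0.0]
force: [-0.2, 0.1, 4.0]
grip_width: 0.002
grip_force: 1.9
```

drive_tool --commands "0 0 0.05 0 0 0 0;0 0 0.1 0 0 0 0;-0.02 -0.04 0.15 0 0 0 0;-0.1 -0.2 0.2 0 0 0 0;-0.1 -0.2 0.2 0 0 0 0;-0.1 -0.2 0.2 0 0 0 0;-0.1 -0.2 0.2 0 0 0 0;-0.1 -0.2 0.1 0 0 0 0;-0.1 -0.2 0 0 0 0 0;-0.1 -0.2 0 0 0 0 0;0 0 0 0 0 0 0;0 0 0 0 0 0 0;0 0 0 0 0 0 0;0 0 0 0 0 0 0;0 0 0 0 0 0 0;0 0 0 0 0 0 0"

```text
time_s: 11.27
eef_pos: [475.8, -218.9, 217.8]
ee_rot: [-0.0, 0.976, 0.218, -0.0]
force: [0.4, 0.6, 0.3]
grip_width: -0.003
grip_force: 0.0
```

```bash
python3 - <<'E'
from h import *
o=[]
for n,(r0,r1,c0,c1) in(("side",(110,225,240,400)),("top",(115,260,250,430))):
    p=capture(n); o.append(cv2.resize(p["pixels"][r0:r1,c0:c1],(390,300),interpolation=cv2.INTER_CUBIC))
cv2.imwrite("pics/end.png",np.hstack(o)); s=sense(); print(s["time_s"],s["eef_pos"],s["force"])
for o,z in(("vial",39),("beaker",30),("weighing_bottle",22)):
    b=boxes_of(p,o); print(o,b and onplane(p,b[0]["position"],z))
E
```

```text
11.3667 [ 475.7223026  -219.13127449  217.77264947] [ 0.07740598 -0.0730187   0.10632402]
vial [ 561.51236725 -156.32441888   39.        ]
beaker [592.20694981 181.80266134  30.        ]
weighing_bottle [432.39213873 -70.3207923   22.        ]
```

View pics/end.png

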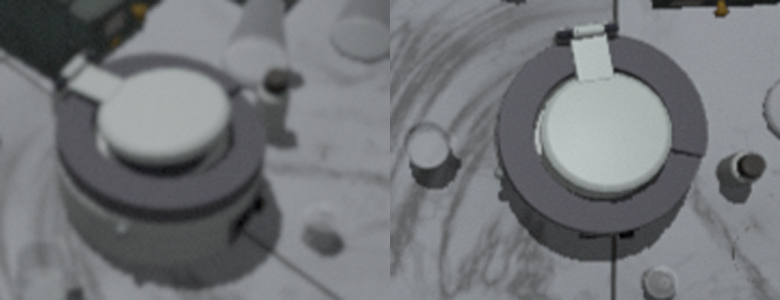

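The lid stands ajar: in the side view its front edge is raised above a dark gap at (165,160). In the top view the beaker (430,148), vial (745,168) and weighing bottle (660,280) stand where they did before. The hand is clear.

```bash
python3 -c "from rig import *; print(finish_job())"
```

```text
the job is handed in; nothing more can be done
None
```

The lid is ajar: I touched the rim at the pip, ran the fingertip round the front to the notch (about 54° right), pressed the release with about 4 N (rim contact peaked near 15 N), withdrew the hand, and handed in the job after about 11 s with the vial and glassware left in place.

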